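# Clamp a kiln prop on end with the folding crank handwheel

## Task

Take the kiln prop from its wooden rest, lay it on the bed of the green bench clamp with one end butted against the steel stop, then take it by its free end and tip it up so that it stands upright against the stop between the two jaws, and let go. Then swing the red crank handle out of its folded position until it latches upright, and crank the handwheel clockwise (seen from above) until the prop is firmly gripped between the jaws and the sprung pad is pressed in; leave the handle upright and the other pottery undisturbed.

Things in the scene. Friction and masses are not known exactly. Their poses are not given: they have to be found in the camera images.
- prop_center (a point): centre of the kiln prop: a buff ceramic cylinder, 44 mm in diameter, 160 mm long, about 0.55 kg, the same both ways round. Its x axis runs along its length. It starts lying level in the rest, its axis 42 mm above the work surface.
- rest: wooden rest holding the lying prop; origin on the work surface under its centre, x along the prop. 170 x 94 mm, floor plate 8 mm thick; at each end (50 to 80 mm from the centre along x) a saddle with cheeks up to 50 mm high hides the prop's end, so that only the middle 100 mm of the prop is free to grasp. Fixed.
- clamp: green iron bench clamp, fixed; origin on the work surface. Bed: flat plate, top 20 mm up, x -90 to 60 mm, y -75 to 85 mm. Two low rails (5 mm high, y +-15.5 to 19.5 mm, x -87 to -37 mm) keep a prop laid along x at y = 0 from rolling; it still rests on the bed. Butted against the stop it reaches 40 mm beyond the bed's -x edge. Handwheel's axis at x -10, y 190 mm.
- stop_face (a point): middle of the lower edge of the steel stop's flat face, on the bed: the stop is an upright plate across the bed, its face at x = 30 mm of the clamp, looking to -x (towards the robot), 60 mm wide, its top 75 mm above the work surface. Axes as the clamp.
- fixed_jaw (a point): middle of the fixed jaw's wooden face, 48 mm above the work surface, at y = -33 mm of the clamp. Both jaws span x -12 to 28 mm of the clamp (just in front of the stop), tops 75 mm up, and close along y; the moving jaw's face is at y = +33 mm when open. Axes as the clamp.
- foot_spot (a point): point on top of the bed where the centre of the standing prop's foot goes when it touches the stop: 22 mm in front of the stop's face, midway between the open jaws. Axes as the clamp.
- wheel_axis (a point): centre of the aluminium handwheel's top face (132 mm disc, 10 mm thick, upright axis, top 85 mm above the work surface). Axes as the clamp.
- handle_hinge (a point): middle of the hinge pin of the folding handle, on the rim 72 mm from the wheel's axis and 107 mm above the work surface; it goes round with the wheel. At the start it lies on the clamp's +x side of the axis, where the handle's tail sits in a notch between two steel posts (their tops 117 mm above the work surface).
- grip_center (a point): point on the axis of the red crank grip, 58 mm from the hinge. The grip is a red sleeve 22 mm in diameter, reaching from 20 to 85 mm from the hinge, and spins freely on the handle. Folded it lies level across the top of the wheel, pointing from the rim to the hub, its axis 22 mm above the wheel's face; latched it stands upright over the hinge, its top 192 mm above the work surface.
- handle (a joint): folding handle, rad: 0 folded flat, 1.57 latched upright (moving in the upright plane through the wheel's axis). A spring catch holds it in both places: it takes about 4 N at the grip to lift, snaps over past half-way (0.8 rad), and stays upright by itself. While folded it locks the wheel.
- wheel (a joint): handwheel, rad, grows clockwise seen from above; 0 at the start, hard stop at 9.77. Moves the jaw 18 mm a turn; it is self-locking and turns with 2 to 4 N at the grip.
- jaw (a joint): travel of the moving jaw towards the fixed jaw, m: 0 open, 0.028 at the wheel's stop. It reaches a prop that touches the fixed jaw at 0.022; it pushes a prop standing free across the bed to the fixed jaw first.
- pad (a joint): how far the sprung wooden pad on the moving jaw is pressed in, m: 0 free; about 2.5 N per mm; reaches 0.006 at the wheel's stop with the prop in place. Over 0.002 is a firm grip.
- prop: the kiln prop itself, origin at its centre (see point prop_center).
- cup_mid (a point): bystander: terracotta cup, 76 mm wide, 85 mm tall; point half-way up.
- bowl_mid (a point): bystander: white bowl, 110 mm wide, 50 mm tall; point half-way up.
- jar_mid (a point): bystander: glass jar with a black cap, 64 mm wide, 100 mm tall; point half-way up.
Not all that is in view belongs to the job. Of the things like the prop, leave any that is black, orange or purple; of the rest the smaller one is meant.

How it is judged:
By the outcome, as a careful person would: the job done as asked, in the order asked, and still so for the second after the job is handed in, with the robot touching nothing.
It also fails if it takes over 67 s, if anything falls off the work surface, if the arm or the gripper's body presses on something with over 40 N, if the wrist force passes 120 N, or if a joint passes its speed limit or range.

## Robot

A 6-joint arm with a two-finger parallel gripper is mounted at the origin on the work surface. World frame = base frame: x ahead of the robot, y to its left, z up, the work surface at z = 0. Lengths are in m, angles in rad, forces in N, time in s.
With the tool pointing down it reaches from about 0.375 to 0.9 m from the base axis. Payload 3.1 kg.
Tool frame: the origin (TCP) lies between the finger pads; the fingertips stand 8 mm ahead of it and the grasp point (between the pads) lies 11 mm behind it; z points along the fingers, y is the line along which they close (so a half turn about z gives the same grasp; the last joint's range is limited). The gripper opens to 87 mm and grips with 3 to 60 N. Pads are 19 mm wide; open, the fingers measure 117 mm over their backs; the gripper's body (75 mm by 190 mm) begins 51 mm behind the grasp point.
Start: joints at [-1.302, 0.527, 1.433, -0, 1.181, -0.178], TCP at [0.27, -0.564, 0.231] pointing down, gripper open.
Joint ranges: [-3.08, 3.08], [-0.75, 2.2], [0.22, 2.44], [-1.43, 4.57], [0, 2.65], [-2.85, 2.85]. Speed limits (rad/s): [2.79, 2.79, 3.14, 3.14, 3.14, 3.14].

## Interface

Orientations are given as a unit quaternion [x, y, z, w].
In Python, from rig import robot, vision, job gives the robot as it stands.
- The arm moves only by the shell command python3 -m handwheel 'ROWS' [OPENING] [FORCE]. ROWS is JSON, a list of rows, each a list of 4 numbers: the shift along the tool's x, y, z as a fraction of full scale, then the turn about the tool's z as a fraction of full scale. A call has 1 to 20 rows; each row is the pose to reach, as a shift and turn from the pose commanded when the call began, along the tool's axes at that moment, turning the shorter way round; what a row does not reach only later rows make up. Full scale, the value 1, is 300 mm for a shift and 2 pi rad for a turn. A row lasts 1/12 s, in which the tool goes at most 41.7 mm and 7.16 degrees, less where a joint would pass 70% of its speed; a pose out of reach is approached as far as the arm can. A call with a number of a shift or a turn outside -1 to 1 is refused whole. A call with a gripper value outside its range is refused whole. OPENING is the opening in per cent of the stroke, from 0 (shut) to 100 (fully open), set as the call begins (- or left out, the last holds). The fingers move at their own pace and stop on an object; FORCE is the grip in N (left out, the last holds). Time passes only in rows, so rows that repeat a pose let the fingers close. It gives the time, the measured TCP pose, the force, the opening and the grip force at its end, in the units of the state.
- robot.get_obs(): the state, without advancing time (a new reading comes with each control period).
- vision.camera(name): name is "scene" or "top" or "wrist"; returns a dict with "frame" (480x640x3 uint8, red, green, blue), "K" (3x3 intrinsics, pixels), "cam_to_world" (4x4, takes a point from camera to world coordinates); the wrist camera has in their place "hand_eye" (4x4, takes a point from camera to tool coordinates, whose origin is the TCP and whose axes are the flange's). Camera axes: x right, y down, z forward; pixel columns grow to the right and rows downward; lengths in m; the calibration is good to about 2 mm. A picture is of the moment at which its call begins: read the wrist's pose just before it. There is no depth.
- job.hand_in(): hands the job in; it is judged then, once.
Trained networks look in the newest picture that a camera, given by its name, has taken for a name from the list of things; names that differ only in an ending like _2 or _b are one class to them, and where a whole thing is asked for, a point or a joint stands for the part that bears it (a point fixed in the world has none). Each returns a list of dicts, best first, with "conf" (0 to 1); they miss things now and then, are a little off and sometimes report something else, mostly with a low value. They report only what shows in the picture. A call takes as long as a camera call. They do not tell look-alikes from the thing itself.
- vision.look_for(camera, label): "point" ([row, column] in pixels, amid what is visible of it).
- vision.outline_of(camera, label): "mask" (480x640 bool, what is visible of it) and "point" ([row, column] in pixels, amid what is visible of it).
The state is a dict: "time": time; "q": joint angles; "joint_velocities": joint speeds; "joint_torque": joint torques, N m; "position": TCP position; "tool_rot": TCP orientation; "ft_force": force on the tool from outside, world axes, zero at the start; "moment": the same for the moment, N m; "grip_width": finger opening in m; "grip_force": force on a finger pad.
Only numpy, scipy, OpenCV 4.12 (cv2) and the standard library are available. Lean on these libraries where they do the work, as an engineer would, in place of code of your own. Each camera call takes 0.05 s, during which the arm holds its last target. There are 200 camera calls.

## Working session

There is one attempt and no reset: what is moved stays moved. The work goes in short steps, Python scripts to look and compute and a shell command to move; the robot and the scene stay as the last step left them, time stands still between calls to the robot, and variables do not carry over. Pictures are saved under pics/ and viewed, at most 11 in all, crops included, and the job is handed in when it is done.

```bash
ls; mkdir -p pics; cat > h.py <<'E'
import numpy as np, cv2
from rig import robot, vision, job
from scipy.spatial.transform import Rotation as R
def ray(c,rc):
    K=np.array(c["K"]);T=np.array(c["cam_to_world"])
    d=T[:3,:3]@np.linalg.inv(K)@[rc[1],rc[0],1]
    return T[:3,3],d
def onz(c,rc,z):
    o,d=ray(c,rc); return o+d*(z-o[2])/d[2]
def proj(c,p):
    K=np.array(c["K"]);T=np.array(c["cam_to_world"])
    q=K@(T[:3,:3].T@(np.array(p)-T[:3,3])); return q[:2]/q[2]
def wcam():
    s=robot.get_obs(); c=vision.camera("wrist")
    T=np.eye(4);T[:3,:3]=R.from_quat(s["tool_rot"]).as_matrix();T[:3,3]=s["position"]
    c["cam_to_world"]=T@np.array(c["hand_eye"]); return c
def save(c,n,box=None,f=1):
    im=c["frame"][:,:,::-1]
    if box: im=im[box[0]:box[1],box[2]:box[3]]
    cv2.imwrite("pics/"+n,cv2.resize(im,None,fx=f,fy=f,interpolation=cv2.INTER_CUBIC))
E
python3 - <<'E'
from h import *
np.set_printoptions(precision=3,suppress=True)
s=robot.get_obs();print({k:np.round(v,3) for k,v in s.items()})
for n in ["top","scene"]:
    c=vision.camera(n);save(c,n+".png");print(n,np.array(c["K"])[0],np.array(c["cam_to_world"]))
    for l in ["prop","rest","clamp","stop_face","fixed_jaw","foot_spot","wheel_axis","handle_hinge","grip_center","cup_mid","bowl_mid","jar_mid"]:
        print(l,[(np.round(d["point"]),round(d["conf"],2)) for d in vision.look_for(n,l)][:4])
E
```

```text
pics
{'time': np.float64(0.0), 'q': array([-1.302,  0.528,  1.434, -0.   ,  1.181, -0.179]), 'joint_velocities': array([-0.001,  0.   ,  0.   ,  0.001, -0.   , -0.002]), 'joint_torque': array([  0.002, -44.003, -17.659,   0.064,   0.058,  -0.   ]), 'position': array([ 0.27 , -0.563,  0.23 ]), 'tool_rot': array([ 0.975,  0.222, -0.   , -0.001]), 'ft_force': array([-0.31 , -0.091,  0.047]), 'moment': array([ 0.006,  0.009, -0.001]), 'grip_force': np.float64(0.0), 'grip_width': np.float64(0.087)}
top [557.126   0.    323.254] [[ 0.028 -0.991  0.129  0.317]
 [-1.    -0.029 -0.006 -0.054]
 [ 0.009 -0.129 -0.992  1.71 ]
 [ 0.     0.     0.     1.   ]]
prop [(array([256., 418.]), 0.88), (array([250., 476.]), 0.83), (array([298., 266.]), 0.68), (array([327., 480.]), 0.65)]
rest [(array([262., 411.]), 0.66), (array([218., 306.]), 0.65)]
clamp [(array([226., 292.]), 0.86)]
stop_face [(array([228., 294.]), 0.6)]
fixed_jaw [(array([222., 293.]), 0.79)]
foot_spot [(array([225., 293.]), 0.96)]
wheel_axis [(array([225., 290.]), 0.82)]
handle_hinge [(array([220., 305.]), 0.71), (array([227., 266.]),
[... 319 characters left out ...]
 0.015 -0.718 -0.696  1.024]
 [ 0.     0.     0.     1.   ]]
prop [(array([181., 242.]), 0.89), (array([162., 299.]), 0.86), (array([195., 347.]), 0.82), (array([199., 279.]), 0.78)]
rest [(array([207., 277.]), 0.82), (array([280., 336.]), 0.17)]
clamp [(array([279., 340.]), 0.71)]
stop_face [(array([280., 338.]), 0.93), (array([278., 359.]), 0.57)]
fixed_jaw [(array([283., 339.]), 0.65), (array([234., 237.]), 0.6)]
foot_spot [(array([283., 341.]), 0.62)]
wheel_axis [(array([282., 342.]), 0.61)]
handle_hinge [(array([280., 362.]), 0.68)]
grip_center [(array([275., 360.]), 0.72)]
cup_mid [(array([235., 236.]), 0.75)]
bowl_mid [(array([288., 256.]), 0.66)]
jar_mid [(array([300., 482.]), 0.74)]
```

View pics/top.png

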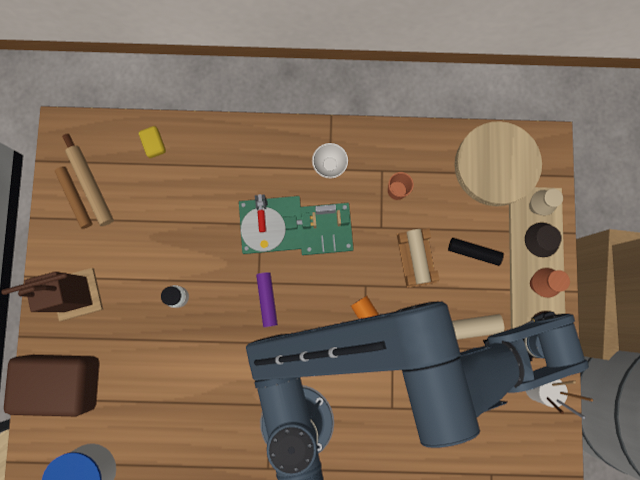

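View pics/scene.png

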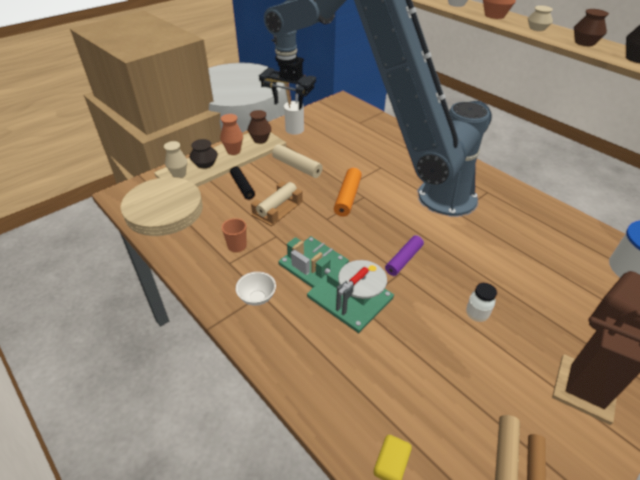

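Candidates for the prop in the top view are five.
- (256,418): buff, in the rest.
- (327,480): buff, partly under the arm.
- (250,476): black.
- (310,365): orange.
- (298,266): purple.

The black, orange and purple ones are excluded. Of the two buff ones, the one in the rest should be the smaller, so I'll check their sizes in a crop.

```bash
python3 - <<'E'
from h import *
np.set_printoptions(precision=3,suppress=True)
c=vision.camera("scene");save(c,"crop.png",(140,260,200,360),5)
for d in vision.outline_of("scene","prop"):
    m=d["mask"].astype(np.uint8);r=cv2.minAreaRect(np.argwhere(m)[:,::-1].astype(np.float32));b=cv2.boxPoints(r)
    a=sorted([(b[0]+b[1])/2,(b[1]+b[2])/2,(b[2]+b[3])/2,(b[3]+b[0])/2],key=lambda p:-np.linalg.norm(p-np.array(r[0])))[:2]
    q=[onz(c,p[::-1],.03) for p in a];print(d["conf"],np.array(d["point"]),m.sum(),"len",np.linalg.norm(q[0]-q[1]),q)
c=vision.camera("top")
for rc,z in [((256,418),.06),((207,326),.075),((228,263),.085),((200,261),.117)]: print(rc,onz(c,rc,z))
for l in ["cup_mid","bowl_mid","jar_mid"]:
    print(l,onz(c,vision.look_for("top",l)[0]["point"],.05))
E
```

```text
0.8 [255.6 403.8] 625 len 0.18855966268379906 [array([0.461, 0.127, 0.03 ]), array([0.276, 0.091, 0.03 ])]
0.75 [201.9 274.9] 441 len 0.18573207591144283 [array([ 0.4  , -0.382,  0.03 ]), array([ 0.581, -0.338,  0.03 ])]
0.73 [179.8 242.7] 431 len 0.21241265493492195 [array([ 0.501, -0.621,  0.03 ]), array([ 0.556, -0.416,  0.03 ])]
0.69 [193.8 346.6] 763 len 0.27970654068540923 [array([ 0.159, -0.309,  0.03 ]), array([ 0.391, -0.153,  0.03 ])]
0.61 [160.  297.9] 761 len 0.2397245320585037 [array([ 0.311, -0.612,  0.03 ]), array([ 0.276, -0.375,  0.03 ])]
0.51 [281.5 361.9] 1497 len 0.13590616269103134 [array([0.483, 0.138, 0.03 ]), array([0.585, 0.048, 0.03 ])]
(256, 418) [ 0.501 -0.348  0.06 ]
(207, 326) [ 0.639 -0.069  0.075]
(228, 263) [0.568 0.115 0.085]
(200, 261) [0.646 0.121 0.117]
cup_mid [ 0.715 -0.301  0.05 ]
bowl_mid [ 0.789 -0.079  0.05 ]
jar_mid [0.365 0.371 0.05 ]
```

View pics/crop.png

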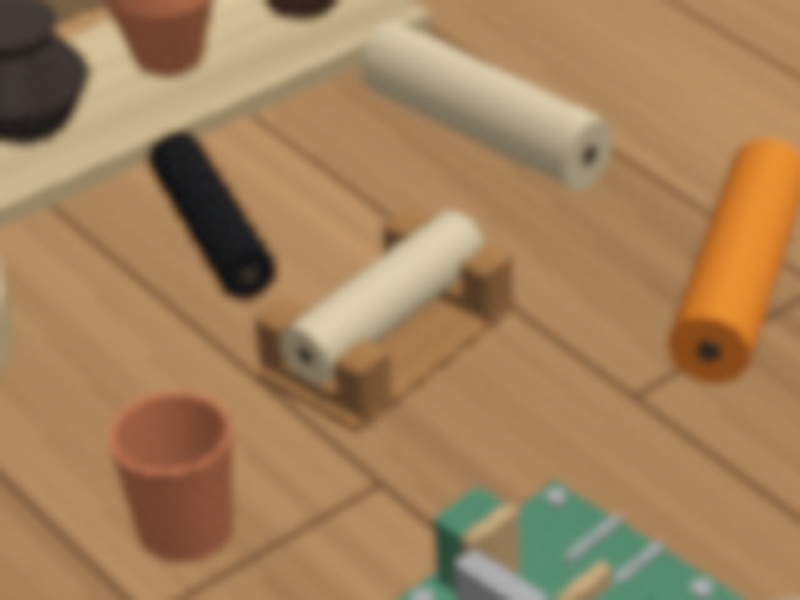

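The crop shows the buff prop in the wooden rest (scene 202,275) as clearly smaller than the loose buff one (scene 160,298), so the one in the rest is meant. Moving above it to look with the wrist camera.

```bash
python3 -m handwheel '[[0.95,-0.3,-0.1,0.033],[0.95,-0.3,-0.1,0.033],[0.95,-0.3,-0.1,0.033],[0.95,-0.3,-0.1,0.033],[0.95,-0.3,-0.1,0.033],[0.95,-0.3,-0.1,0.033],[0.95,-0.3,-0.1,0.033],[0.95,-0.3,-0.1,0.033],[0.95,-0.3,-0.1,0.033],[0.95,-0.3,-0.1,0.033],[0.95,-0.3,-0.1,0.033]]' 100 20
cat > m.py <<'E'
from h import *
np.set_printoptions(precision=4,suppress=True)
c=wcam();save(c,"w1.png");print(c["hand_eye"])
ax=0.042
for d in vision.outline_of("wrist","prop")[:2]:
    m=d["mask"].astype(np.uint8);p=np.argwhere(m);W=np.array([onz(c,q,.055)[:2] for q in p[::7]])
    mu=W.mean(0);u,s,v=np.linalg.svd(W-mu);t=(W-mu)@v[0];n=(W-mu)@v[1]
    print(d["conf"],d["point"],mu,v[0],np.degrees(np.arctan2(v[0][1],v[0][0])),np.percentile(t,[0,100]),np.percentile(n,[1,99]), mu+v[0]*(t.max()+t.min())/2)
E
python3 m.py
```

```text
time: 2.52
position: [0.4871, -0.3603, 0.2603]
tool_rot: [0.993, 0.119, -0.001, 0.0]
ft_force: [0.4, -0.1, -0.6]
grip_width: 0.0872
grip_force: 0.0
[[-0.0001 -0.9689 -0.2475  0.0674]
 [ 1.     -0.0004  0.0011  0.0011]
 [-0.0012 -0.2475  0.9689 -0.1546]
 [ 0.      0.      0.      1.    ]]
0.88 [215.6, 467.5] [ 0.5259 -0.5163] [0.2583 0.9661] 75.03267015057205 [-0.085   0.0789] [-0.0194  0.019 ] [ 0.5251 -0.5192]
0.72 [197.0, 311.1] [ 0.5052 -0.3514] [-0.9822 -0.1879] -169.1697967420297 [-0.0761  0.0866] [-0.0201  0.0204] [ 0.5    -0.3524]
```

View pics/w1.png

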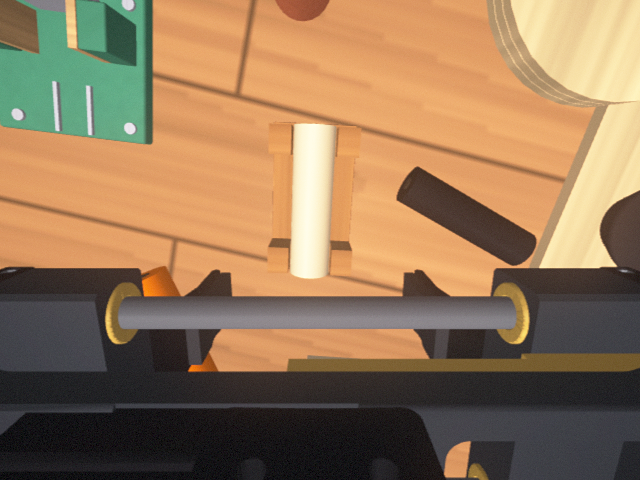

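The wrist view shows the prop whole at (rows 124–276, col 312) in its rest, with the clamp's bed and rails at top left. The prop centre is about (0.501, -0.352) at a yaw of about 10.8°. Next I'll look at the clamp from above.

```bash
python3 -m handwheel '[[0.35,-0.95,-0.15,0],[0.35,-0.95,-0.15,0],[0.35,-0.95,-0.15,0],[0.35,-0.95,-0.15,0],[0.35,-0.95,-0.15,0],[0.35,-0.95,-0.15,0],[0.35,-0.95,-0.15,0],[0.35,-0.95,-0.15,0],[0.35,-0.95,-0.15,0],[0.35,-0.95,-0.15,0],[0.35,-0.95,-0.15,0],[0.35,-0.95,-0.15,0]]'
python3 - <<'E'
from h import *
c=wcam();save(c,"w2.png",(0,300,0,640),1.25);np.save("w2c.npy",c["cam_to_world"]);np.save("w2K.npy",c["K"]);cv2.imwrite("w2full.png",c["frame"][:,:,::-1])
E
```

```text
time: 3.62
position: [0.5224, -0.0595, 0.3052]
tool_rot: [0.993, 0.118, -0.0, 0.0]
ft_force: [0.5, 0.3, -1.3]
grip_width: 0.0869
grip_force: 0.0
```

View pics/w2.png

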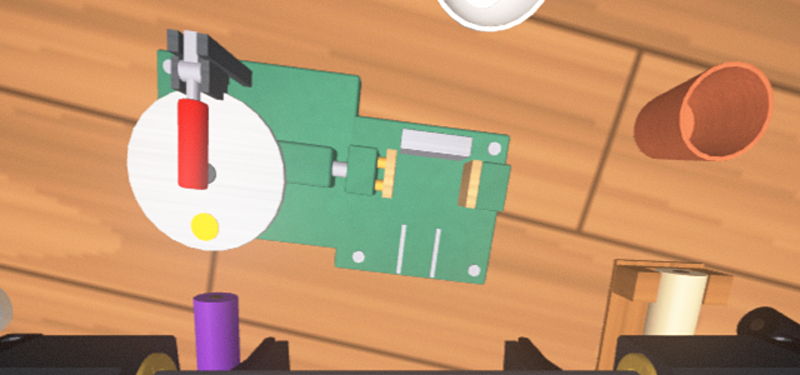

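The picture shows the whole clamp. In shown pixels, the bed corners are at (485,284), (335,267), (510,137) and (358,116), and the rails end at (401,273) and (434,277). The wheel centre is about (206,170) and the hinge (190,70). I'll fit the clamp pose to these.

```bash
cat > fit.py <<'E'
from h import *
from scipy.optimize import least_squares
np.set_printoptions(precision=4,suppress=True)
c={"K":np.load("w2K.npy"),"cam_to_world":np.load("w2c.npy")}
im=cv2.imread("w2full.png");g=im.astype(int)
# wheel centre from white blob
w=((g.min(2)>150)&(g.max(2)-g.min(2)<40)).astype(np.uint8);w[:60]=0;w[:,:95]=0;w[:,240:]=0
pts=np.argwhere(w)[:,::-1].astype(np.float32);h=cv2.convexHull(pts);el=cv2.fitEllipse(h);print("ellipse",el)
f=[((-90,-75,20),(485,284)),((-90,85,20),(335,267)),((60,-75,20),(510,137)),((60,85,20),(358,116)),
((-87,17.5,25),(401,273)),((-37,17.5,25),(404,225)),((-87,-17.5,25),(434,277)),((-37,-17.5,25),(438,229))]
P=np.array([a for a,b in f])/1000.;U=np.array([b for a,b in f])/1.25
P=np.vstack([P,[-.01,.19,.085]]);U=np.vstack([U,el[0]])
def w2(p,Q): 
    r=R.from_euler("z",p[2]).as_matrix(); return Q@r.T+[p[0],p[1],0]
fun=lambda p:(np.array([proj(c,q) for q in w2(p,P)])-U).ravel()
s=least_squares(fun,[.6,-.07,0],loss="soft_l1");print(s.x,np.degrees(s.x[2]));print(s.fun.reshape(-1,2))
N={"stop":(.03,0,.02),"foot":(.008,0,.02),"lay":(-.05,0,.042),"wheel":(-.01,.19,.085),"hinge":(.062,.19,.107),"grip":(.004,.19,.107),"fj":(.008,-.033,.048)}
for k,v in N.items():
    q=w2(s.x,np.array([v]))[0];print(k,q,"shown px",proj(c,q)*1.25)
for v in [(.03,.03,.075),(.03,-.03,.075),(.03,.03,.02)]: print(v,proj(c,w2(s.x,np.array([v]))[0])*1.25)
E
python3 fit.py
```

```text
ellipse ((163.88934326171875, 132.2810516357422), (120.55155944824219, 141.36819458007812), 153.26678466796875)
[ 0.5978 -0.0751  0.1052] 6.027141359542711
[[ 0.013   1.8007]
 [-0.9963 -0.3021]
 [ 2.6123 -0.7488]
 [-7.4413 -2.6636]
 [-2.0599  0.0389]
 [ 0.8096 -0.4311]
 [-1.6774  0.3185]
 [ 1.1429  0.0548]
 [ 1.993   3.9503]]
stop [ 0.6276 -0.0719  0.02  ] shown px [431.9325 157.7064]
foot [ 0.6057 -0.0742  0.02  ] shown px [428.5677 180.8425]
lay [ 0.5481 -0.0803  0.042 ] shown px [421.3535 241.5449]
wheel [0.5679 0.1128 0.085 ] shown px [207.353  170.2892]
hinge [0.6395 0.1204 0.107 ] shown px [196.9552  69.2319]
grip [0.5818 0.1143 0.107 ] shown px [195.7401 150.4005]
fj [ 0.6092 -0.107   0.048 ] shown px [465.8867 184.957 ]
(0.03, 0.03, 0.075) [402.4477 147.9362]
(0.03, -0.03, 0.075) [471.8624 157.6506]
(0.03, 0.03, 0.02) [401.5618 153.4698]
```

```bash
sed -i 's/((60,85,20),(358,116)),//; s/U=np.vstack(\[U,el\[0\]\])/U=np.vstack([U,[205.5\/1.25,170\/1.25]])/' fit.py; python3 fit.py
```

```text
ellipse ((163.88934326171875, 132.2810516357422), (120.55155944824219, 141.36819458007812), 153.26678466796875)
[ 0.5979 -0.0742  0.1128] 6.46257888986057
[[-0.0218  1.2042]
 [-1.1711  0.0034]
 [ 1.6584 -1.5845]
 [-2.2142 -0.0445]
 [ 0.3514 -0.5584]
 [-1.7992  0.0354]
 [ 0.7206 -0.2836]
 [ 0.697   1.3417]]
stop [ 0.6277 -0.0708  0.02  ] shown px [430.8525 157.3252]
foot [ 0.6059 -0.0733  0.02  ] shown px [427.6677 180.4933]
lay [ 0.5482 -0.0798  0.042 ] shown px [420.8844 241.2598]
wheel [0.5666 0.1135 0.085 ] shown px [206.3713 171.6771]
hinge [0.6381 0.1216 0.107 ] shown px [195.1266  70.7735]
grip [0.5805 0.1151 0.107 ] shown px [194.5582 151.8894]
fj [ 0.6096 -0.1061  0.048 ] shown px [464.9806 184.3088]
(0.03, 0.03, 0.075) [401.1644 147.7766]
(0.03, -0.03, 0.075) [470.6831 156.9371]
(0.03, 0.03, 0.02) [400.4424 153.331 ]
```

```bash
cat > fit2.py <<'E'
from fit import *
g=im.astype(float)
green=(g[:,:,1]>g[:,:,2]+15)
# -y bed edge: rightmost green column for rows; -x edge: lowest green row per column
E1=[(np.where(green[r,350:420])[0].max()+350.5,r) for r in list(range(114,125))+list(range(172,222,4))]
E2=[(x,np.where(green[180:240,x])[0].max()+180.5) for x in range(275,385,6)]
rails=[]
for r in range(184,217,3):
    for lo,hi in((314,329),(341,356)):
        v=g[r,lo:hi].sum(1);v=v-np.median(v);v[v<60]=0
        if v.sum(): rails.append((lo+(v*np.arange(hi-lo)).sum()/v.sum(),r))
rails=np.array(rails);E1=np.array(E1);E2=np.array(E2)
def inv(p,q,z):
    w=onz(c,(q[1],q[0]),z); return R.from_euler("z",-p[2]).as_matrix()@(w-[p[0],p[1],0])
def f2(p):
    o=[inv(p,q,.02)[1]+.075 for q in E1]+[inv(p,q,.02)[0]+.09 for q in E2]
    o+=[inv(p,q,.025)[1]-(.0175 if q[0]<335 else -.0175) for q in rails]
    o+=[inv(p,q,.075)[0]-.03 for q in ((402/1.25,148/1.25),(470/1.25,156.5/1.25))]*3
    o+=list((inv(p,(205.5/1.25,170/1.25),.085)-[-.01,.19,0])[:2])*3
    return np.array(o)*1000
s=least_squares(f2,s.x,loss="soft_l1");print("fit2",s.x,np.degrees(s.x[2]));print(np.round(s.fun,1))
for k,v in N.items():print(k,w2(s.x,np.array([v]))[0])
np.save("clamp.npy",s.x)
E
python3 fit2.py | sed -n '/fit2/,$p'
```

```text
fit2 [ 0.5987 -0.0726  0.1186] 6.793569998120484
[ 0.7  0.5  0.3  0.1  1.1  0.9  0.7  0.5  0.3  0.   1.   0.7  1.1  0.2
  0.6  1.   0.1  0.5  0.9  1.3  0.4  0.8  1.2  0.3 -0.4  0.5  0.1 -0.3
  0.6  0.2 -0.2  0.8  0.4 -0.  -0.4  0.5  0.1 -0.3  0.6  0.2 -0.2 -0.6
  0.3 -0.6 -0.6 -0.5 -0.6 -0.4 -0.5 -0.6 -0.6 -0.5 -0.3 -0.3 -0.7 -0.6
 -0.5 -0.4 -0.5 -0.5 -0.5 -0.5 -0.4 -0.3 -0.5 -0.9 -0.9 -0.9 -0.9 -0.9
 -0.9  1.4 -0.7  1.4 -0.7  1.4 -0.7]
stop [ 0.6285 -0.069   0.02  ]
foot [ 0.6067 -0.0716  0.02  ]
lay [ 0.5491 -0.0785  0.042 ]
wheel [0.5663 0.1149 0.085 ]
hinge [0.6378 0.1234 0.107 ]
grip [0.5802 0.1166 0.107 ]
fj [ 0.6106 -0.1044  0.048 ]
```

```bash
cat > go.py <<'E'
# go.py x y z yawdeg ... : print tool-frame fractions for world targets (TCP)
import sys
from h import *
def go(T):
    s=robot.get_obs();r=R.from_quat(s["tool_rot"]);M=r.as_matrix();y0=np.arctan2(M[1,0],M[0,0])
    return [[*np.round(M.T@(np.array(t[:3])-s["position"])/.3,3),round(-((np.radians(t[3])-y0+np.pi)%(2*np.pi)-np.pi)/(2*np.pi),4)] for t in T]
if __name__=="__main__":
    a=np.array(sys.argv[1:],float).reshape(-1,4);print(np.round(robot.get_obs()["position"],4))
    for r in go(a):print([float(v) for v in r])
E
python3 go.py 0.501 -0.352 0.10 10.8  0.501 -0.352 0.031 10.8
```

```text
[ 0.5225 -0.0594  0.3051]
[-0.298, 0.931, 0.684, 0.0077]
[-0.298, 0.931, 0.914, 0.0077]
```

```bash
python3 -m handwheel '[[-0.298,0.931,0.45,0.0077],[-0.298,0.931,0.45,0.0077],[-0.298,0.931,0.45,0.0077],[-0.298,0.931,0.45,0.0077],[-0.298,0.931,0.45,0.0077],[-0.298,0.931,0.45,0.0077],[-0.298,0.931,0.45,0.0077],[-0.298,0.931,0.55,0.0077],[-0.298,0.931,0.65,0.0077],[-0.298,0.931,0.68,0.0077],[-0.298,0.931,0.68,0.0077],[-0.298,0.931,0.68,0.0077]]' 100 20
python3 -c "
from h import *
c=wcam();save(c,'w3.png',(100,400,150,490),1.7)"
python3 go.py 0.501 -0.352 0.031 10.8
```

```text
time: 4.67
position: [0.5016, -0.3498, 0.1016]
tool_rot: [0.995, 0.095, -0.0, -0.001]
ft_force: [0.6, -0.2, 0.1]
grip_width: 0.0869
grip_force: 0.0
[ 0.5026 -0.3502  0.103 ]
[-0.007, 0.005, 0.24, 0.0004]
```

View pics/w3.png

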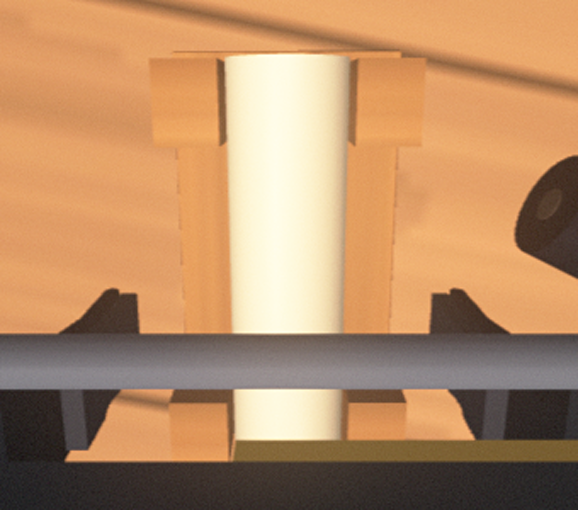

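The prop sits centred between the fingers (about col 288 against a midpoint of 284) and parallel to the tool. Descending and gripping.

```bash
python3 -m handwheel '[[-0.007,0.005,0.1,0],[-0.007,0.005,0.18,0],[-0.007,0.005,0.22,0],[-0.007,0.005,0.24,0],[-0.007,0.005,0.24,0],[-0.007,0.005,0.24,0]]' 100 25
python3 -m handwheel '[[0,0,0,0],[0,0,0,0],[0,0,0,0],[0,0,0,0],[0,0,0,0],[0,0,0,0],[0,0,0,0],[0,0,0,0]]' 0 25
python3 -m handwheel '[[0,0,-0.05,0],[0,0,-0.12,0],[0,0,-0.22,0],[0,0,-0.32,0],[0,0,-0.32,0],[0,0,-0.32,0]]'
python3 -c "
import math;a=.1186;c,s=math.cos(a),math.sin(a)
for u,z in((-.075,.12),(-.065,.06),(-.065,.034)): print(.5987+c*u,-.0726+s*u,z,math.degrees(a))"
```

```text
time: 5.22
position: [0.5012, -0.3523, 0.031]
tool_rot: [0.995, 0.096, 0.001, 0.001]
ft_force: [-0.4, -0.1, 0.1]
grip_width: 0.0872
grip_force: 0.0
time: 5.88
position: [0.5001, -0.3517, 0.0295]
tool_rot: [0.995, 0.095, -0.0, -0.0]
ft_force: [0.4, -0.2, 0.3]
grip_width: 0.0435
grip_force: 25.0
time: 6.38
position: [0.5007, -0.3524, 0.1264]
tool_rot: [0.995, 0.095, 0.001, 0.001]
ft_force: [-0.1, -0.1, -4.9]
grip_width: 0.0434
grip_force: 25.0
0.5242268555047236 -0.08147416187511183 0.12 6.795279450251563
0.5341566081040938 -0.08029094029176359 0.06 6.795279450251563
0.5341566081040938 -0.08029094029176359 0.034 6.795279450251563
```

```bash
python3 go.py 0.524 -0.0815 0.12 6.8 0.534 -0.0803 0.05 6.8
```

```text
[ 0.5007 -0.3524  0.1264]
[0.248, -0.872, 0.02, 0.0115]
[0.281, -0.87, 0.253, 0.0115]
```

```bash
python3 -m handwheel '[[0.03,-0.1,0.01,0.0115],[0.07,-0.21,0.01,0.0115],[0.11,-0.34,0.01,0.0115],[0.15,-0.47,0.02,0.0115],[0.18,-0.6,0.02,0.0115],[0.21,-0.72,0.02,0.0115],[0.235,-0.82,0.02,0.0115],[0.248,-0.87,0.02,0.0115],[0.248,-0.872,0.02,0.0115],[0.26,-0.872,0.1,0.0115],[0.275,-0.871,0.18,0.0115],[0.281,-0.87,0.24,0.0115],[0.281,-0.87,0.253,0.0115],[0.281,-0.87,0.253,0.0115],[0.281,-0.87,0.253,0.0115]]'
python3 go.py 0.534 -0.0803 0.0315 6.8 0.5494 -0.0785 0.0315 6.8 0.5574 -0.0775 0.0315 6.8
```

```text
time: 7.63
position: [0.5328, -0.08, 0.049]
tool_rot: [0.998, 0.059, -0.001, -0.0]
ft_force: [-0.2, 0.3, -4.4]
grip_width: 0.0433
grip_force: 25.0
[ 0.5328 -0.08    0.049 ]
[0.004, 0.002, 0.058, -0.0001]
[0.056, 0.002, 0.058, -0.0001]
[0.083, 0.001, 0.058, -0.0001]
```

```bash
python3 -m handwheel '[[0.004,0.002,0.03,0],[0.004,0.002,0.05,0],[0.004,0.002,0.058,0],[0.004,0.002,0.058,0],[0.018,0.002,0.058,0],[0.03,0.002,0.058,0],[0.04,0.002,0.058,0],[0.046,0.002,0.058,0],[0.052,0.002,0.058,0],[0.052,0.002,0.058,0]]'
python3 -m handwheel '[[0.005,0,0,0],[0.01,0,0,0],[0.01,0,0,0],[0.01,0,0,0]]'
```

```text
time: 8.47
position: [0.5471, -0.0784, 0.0321]
tool_rot: [0.998, 0.06, -0.002, -0.0]
ft_force: [-4.3, -2.6, -2.4]
grip_width: 0.0434
grip_force: 25.0
time: 8.8
position: [0.547, -0.0781, 0.0317]
tool_rot: [0.998, 0.06, -0.005, -0.001]
ft_force: [-8.9, -5.7, -2.0]
grip_width: 0.0434
grip_force: 25.0
```

```bash
python3 -m handwheel '[[0,0,0,0],[0,0,0,0],[0,0,0,0],[0,0,0,0],[0,0,0,0],[0,0,0,0],[0,0,-0.06,0],[0,0,-0.06,0]]' 100
python3 - <<'E'
from h import *
from go import go
c=wcam();save(c,'w4.png',(60,400,150,490),1.7)
x=np.load("clamp.npy");a=x[2];f=lambda u,v,z:[x[0]+np.cos(a)*u-np.sin(a)*v,x[1]+np.sin(a)*u+np.cos(a)*v,z,np.degrees(a)]
print(np.round(robot.get_obs()["position"],4),robot.get_obs()["ft_force"]);print(go([f(-.108,0,.05),f(-.108,0,.031)]))
E
```

```text
time: 9.47
position: [0.5536, -0.0784, 0.0521]
tool_rot: [0.998, 0.06, 0.002, 0.001]
ft_force: [0.6, 0.2, 0.2]
grip_width: 0.0849
grip_force: 0.0
[ 0.5534 -0.0784  0.0514] [ 0.33746203 -0.14536693 -0.50434014]
[[np.float64(-0.208), np.float64(-0.001), np.float64(0.004), np.float64(0.0001)], [np.float64(-0.208), np.float64(-0.002), np.float64(0.067), np.float64(0.0001)]]
```

View pics/w4.png

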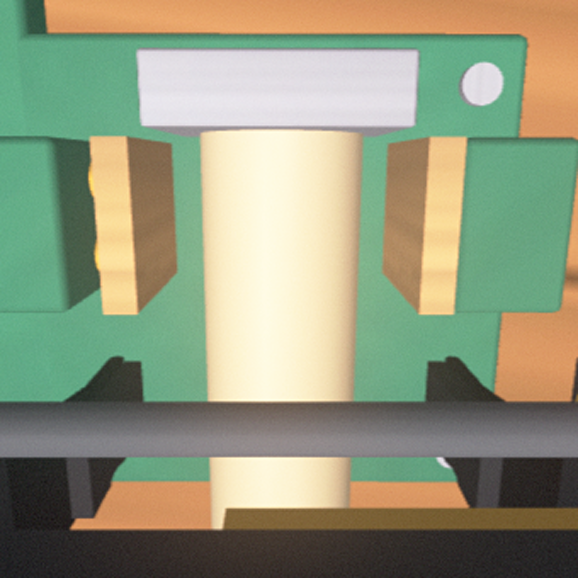

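The prop lies butted against the stop (its end at row 128) and midway between the jaws. Next I'll regrasp at the free end.

```bash
python3 -m handwheel '[[-0.08,0,0,0],[-0.16,-0.001,0,0],[-0.208,-0.001,0.01,0],[-0.208,-0.001,0.04,0],[-0.208,-0.002,0.067,0],[-0.208,-0.002,0.067,0],[-0.208,-0.002,0.067,0]]'
python3 -m handwheel '[[0,0,0,0],[0,0,0,0],[0,0,0,0],[0,0,0,0],[0,0,0,0],[0,0,0,0],[0,0,0,0],[0,0,0,0]]' 0 12
python3 - <<'E'
from h import *
for i in range(1,20):
    t=np.radians(i*90/19);s,k=np.sin(t),np.cos(t);o=min(1,i/3)
    print([round((-22*s+138*(1-k)-2*o)/300,3),0,-round((22*(k-1)+138*s+3*o)/300,3),0],end=",")
E
```

```text
time: 10.1
position: [0.4911, -0.085, 0.0293]
tool_rot: [0.998, 0.06, 0.0, 0.0]
ft_force: [0.2, -0.7, -0.2]
grip_width: 0.087
grip_force: 0.0
time: 10.77
position: [0.4899, -0.0848, 0.0303]
tool_rot: [0.998, 0.059, 0.0, 0.0]
ft_force: [0.2, -0.5, 1.3]
grip_width: 0.0437
grip_force: 12.0
[np.float64(-0.007), 0, np.float64(-0.041), 0],[np.float64(-0.01), 0, np.float64(-0.081), 0],[np.float64(-0.011), 0, np.float64(-0.121), 0],[np.float64(-0.006), 0, np.float64(-0.155), 0],[np.float64(0.003), 0, np.float64(-0.189), 0],[np.float64(0.014), 0, np.float64(-0.22), 0],[np.float64(0.028), 0, np.float64(-0.25), 0],[np.float64(0.045), 0, np.float64(-0.277), 0],[np.float64(0.065), 0, np.float64(-0.302), 0],[np.float64(0.088), 0, np.float64(-0.325), 0],[np.float64(0.113), 0, np.float64(-0.345), 0],[np.float64(0.14), 0, np.float64(-0.362), 0],[np.float64(0.17), 0, np.float64(-0.376), 0],[np.float64(0.201), 0, np.float64(-0.387), 0],[np.float64(0.235), 0, np.float64(-0.396), 0],[np.float64(0.269), 0, np.float64(-0.401), 0],[np.float64(0.305), 0, np.float64(-0.402), 0],[np.float64(0.342), 0, np.float64(-0.401), 0],[np.float64(0.38), 0, np.float64(-0.397), 0],
```

```bash
python3 -m handwheel '[[-0.007,0,-0.041,0],[-0.01,0,-0.081,0],[-0.011,0,-0.121,0],[-0.006,0,-0.155,0],[0.003,0,-0.189,0],[0.014,0,-0.22,0],[0.028,0,-0.25,0],[0.045,0,-0.277,0],[0.065,0,-0.302,0],[0.088,0,-0.325,0],[0.088,0,-0.325,0]]'
python3 -c "
from h import *
c=vision.camera('scene');save(c,'s5.png',(180,330,240,440),4)"
```

```text
time: 11.68
position: [0.5173, -0.0816, 0.1285]
tool_rot: [0.998, 0.06, 0.001, 0.0]
ft_force: [-0.2, -0.2, -0.6]
grip_width: 0.0436
grip_force: 12.0
```

View pics/s5.png

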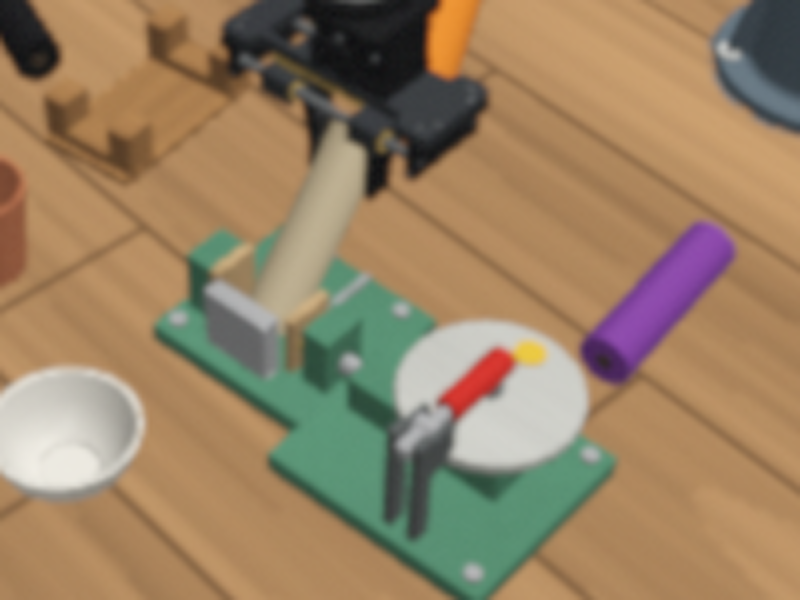

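The prop is tipping as planned, about half-way up, with its foot between the jaws in front of the stop (crop about 290,290). Continuing.

```bash
python3 -m handwheel '[[0.025,0,-0.02,0],[0.052,0,-0.037,0],[0.082,0,-0.051,0],[0.113,0,-0.062,0],[0.147,0,-0.071,0],[0.181,0,-0.076,0],[0.217,0,-0.077,0],[0.254,0,-0.076,0],[0.285,0,-0.072,0],[0.292,0,-0.072,0],[0.292,0,-0.072,0]]'
python3 - <<'E'
from h import *
from go import go
x=np.load("clamp.npy");a=x[2];f=lambda u,v,z:[x[0]+np.cos(a)*u-np.sin(a)*v,x[1]+np.sin(a)*u+np.cos(a)*v,z,np.degrees(a)]
print(go([f(.008,0,.147)]))
c=vision.camera("scene")
for d in vision.outline_of("scene","prop")[:5]:
    m=d["mask"].astype(np.uint8);r=cv2.minAreaRect(np.argwhere(m)[:,::-1].astype(np.float32));print(d["conf"],d["point"],r)
E
```

```text
time: 12.65
position: [0.6036, -0.0712, 0.1487]
tool_rot: [0.998, 0.06, -0.0, -0.0]
ft_force: [0.4, -0.7, -4.9]
grip_width: 0.0438
grip_force: 12.0
[[np.float64(0.01), np.float64(0.003), np.float64(0.006), np.float64(0.0001)]]
0.82 [255.5, 403.6] ((404.1393127441406, 255.1826171875), (14.683956146240234, 48.25586700439453), 41.347782135009766)
0.66 [190.7, 349.7] ((348.2518005371094, 191.1824951171875), (17.514331817626953, 49.5527458190918), 19.983104705810547)
0.61 [242.6, 306.5] ((306.558349609375, 239.93385314941406), (38.612159729003906, 14.596519470214844), 86.42366790771484)
0.58 [180.8, 242.2] ((241.80767822265625, 182.96153259277344), (37.99696350097656, 13.590154647827148), 56.3099365234375)
0.52 [152.7, 280.8] ((295.7768859863281, 161.49276733398438), (50.211578369140625, 15.625465393066406), 29.9315128326416)
```

```bash
python3 -m handwheel '[[0.01,0.002,0,0],[0.016,0.002,0,0],[0.018,0.002,0.006,0],[0.018,0.002,0.012,0],[0.018,0.002,0.012,0],[0.018,0.002,0.012,0]]'
```

```text
time: 13.25
position: [0.6085, -0.0714, 0.1478]
tool_rot: [0.998, 0.059, 0.0, 0.0]
ft_force: [-4.9, 0.8, 7.0]
grip_width: 0.0434
grip_force: 12.0
```

```bash
python3 -m handwheel '[[-0.004,0,-0.004,0],[-0.004,0,-0.004,0],[-0.004,0,-0.004,0]]'
python3 -m handwheel '[[0,0,0,0],[0,0,0,0],[0,0,0,0],[0,0,0,0],[0,0,0,0],[0,0,0,0],[0,0,0,0],[0,0,-0.1,0],[0,0,-0.2,0],[0,0,-0.3,0],[0,0,-0.35,0],[0,0,-0.35,0]]' 100
python3 -c "
from h import *
c=vision.camera('scene');save(c,'s6.png',(180,330,240,440),4)"
```

```text
time: 13.5
position: [0.6082, -0.0716, 0.1479]
tool_rot: [0.998, 0.059, 0.001, 0.0]
ft_force: [-2.6, 1.3, 3.4]
grip_width: 0.0439
grip_force: 12.0
time: 14.5
position: [0.61, -0.0722, 0.2565]
tool_rot: [0.998, 0.059, 0.005, 0.002]
ft_force: [0.3, 0.5, 0.9]
grip_width: 0.0869
grip_force: 0.0
```

View pics/s6.png

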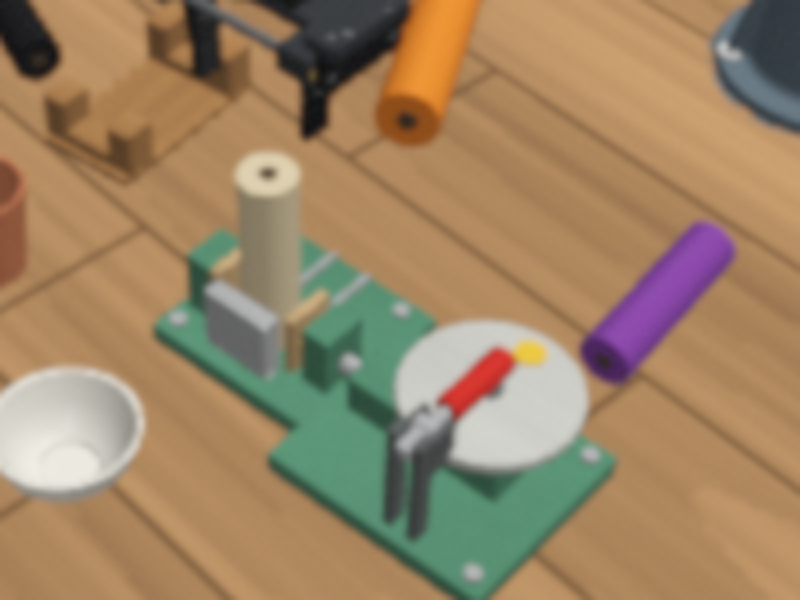

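The prop stands upright between the jaws against the stop (crop 268,175 top to about 270,300). Next is the handle. First I'll check the fitted grip position and prop top against the pictures.

```bash
python3 - <<'E'
from h import *
from go import go
x=np.load("clamp.npy");a=x[2];f=lambda u,v,z:[x[0]+np.cos(a)*u-np.sin(a)*v,x[1]+np.sin(a)*u+np.cos(a)*v,z,np.degrees(a)]
c={"K":np.load("w2K.npy"),"cam_to_world":np.load("w2c.npy")}
for u in (42,-23,62): print(u,proj(c,f(u/1e3,.19,.107)[:3])*1.25)
g=cv2.imread("w2full.png").astype(int);m=(g[:,:,2]>150)&(g[:,:,1]<90)&(g[:,:,0]<90);m[:,200:]=0;p=np.argwhere(m)
print("red mean",p.mean(0)[::-1]*1.25,p.min(0)[::-1]*1.25,p.max(0)[::-1]*1.25)
for r in np.percentile(p[:,0],[10,90]).astype(int): q=p[p[:,0]==r,1];print(r*1.25,(q.min()+q.max()+1)/2*1.25)
c=vision.camera("scene");print("prop top",proj(c,f(.008,0,.18)[:3]),"base",proj(c,f(.008,0,.02)[:3]),"hinge",proj(c,f(.062,.19,.107)[:3]))
print(go([f(.004,.19,.2),f(.004,.19,.1)]))
E
```

```text
42 [192.63331742  99.41833333]
-23 [192.60020319 187.27085152]
62 [192.64417358  70.61676833]
red mean [192.57417929 142.82275884] [178.75  98.75] [207.5 187.5]
108.75 193.75
177.5 193.125
prop top [305.73665478 223.23282824] base [306.35667644 262.7316089 ] hinge [345.56350496 286.61097898]
[[np.float64(-0.015), np.float64(-0.633), np.float64(0.173), np.float64(0.0)], [np.float64(-0.016), np.float64(-0.633), np.float64(0.507), np.float64(0.0)]]
```

```bash
python3 -m handwheel '[[-0.004,-0.1,0,0],[-0.008,-0.22,0,0],[-0.012,-0.35,0,0],[-0.015,-0.48,0.03,0],[-0.015,-0.58,0.1,0],[-0.015,-0.633,0.17,0],[-0.015,-0.633,0.25,0],[-0.015,-0.633,0.33,0],[-0.015,-0.633,0.41,0],[-0.015,-0.633,0.47,0],[-0.015,-0.633,0.5,0],[-0.015,-0.633,0.503,0],[-0.015,-0.633,0.503,0]]' 55
python3 -m handwheel '[[0,0,0,0],[0,0,0,0],[0,0,0,0],[0,0,0,0],[0,0,0,0],[0,0,0,0],[0,0,0,0]]' 0 15
python3 - <<'E'
from h import *
for i in range(1,17):
    t=np.radians(i*90/16);print([float(round(58*(1-np.cos(t))/300,3)),0,-float(round(58*np.sin(t)/300,3)),0],end=",")
E
```

```text
time: 15.68
position: [0.5796, 0.1165, 0.0998]
tool_rot: [0.998, 0.059, -0.001, -0.0]
ft_force: [0.3, -0.5, -0.5]
grip_width: 0.0479
grip_force: 0.0
time: 16.27
position: [0.5807, 0.1172, 0.1015]
tool_rot: [0.998, 0.059, 0.001, -0.001]
ft_force: [-0.5, 3.7, 2.8]
grip_width: 0.0215
grip_force: 15.0
[0.001, 0, -0.019, 0],[0.004, 0, -0.038, 0],[0.008, 0, -0.056, 0],[0.015, 0, -0.074, 0],[0.023, 0, -0.091, 0],[0.033, 0, -0.107, 0],[0.044, 0, -0.123, 0],[0.057, 0, -0.137, 0],[0.071, 0, -0.149, 0],[0.086, 0, -0.161, 0],[0.102, 0, -0.171, 0],[0.119, 0, -0.179, 0],[0.137, 0, -0.185, 0],[0.156, 0, -0.19, 0],[0.174, 0, -0.192, 0],[0.193, 0, -0.193, 0],
```

```bash
python3 -m handwheel '[[0.001,0,-0.019,0],[0.004,0,-0.038,0],[0.008,0,-0.056,0],[0.015,0,-0.074,0],[0.023,0,-0.091,0],[0.033,0,-0.107,0],[0.044,0,-0.123,0],[0.057,0,-0.137,0]]'
python3 -m handwheel '[[0.014,0,-0.012,0],[0.029,0,-0.024,0],[0.045,0,-0.034,0],[0.062,0,-0.042,0],[0.08,0,-0.048,0],[0.099,0,-0.053,0],[0.117,0,-0.055,0],[0.136,0,-0.056,0],[0.14,0,-0.056,0],[0.136,0,-0.056,0],[0.136,0,-0.056,0]]'
python3 -c "
from h import *
c=vision.camera('scene');save(c,'s7.png',(180,330,240,440),4)"
```

```text
time: 16.93
position: [0.5962, 0.1185, 0.1424]
tool_rot: [0.998, 0.059, -0.002, 0.0]
ft_force: [-2.7, 2.0, -2.4]
grip_width: 0.0213
grip_force: 15.0
time: 17.85
position: [0.6399, 0.1231, 0.1597]
tool_rot: [0.998, 0.059, 0.002, 0.0]
ft_force: [0.9, -0.5, 3.7]
grip_width: 0.0216
grip_force: 15.0
```

View pics/s7.png

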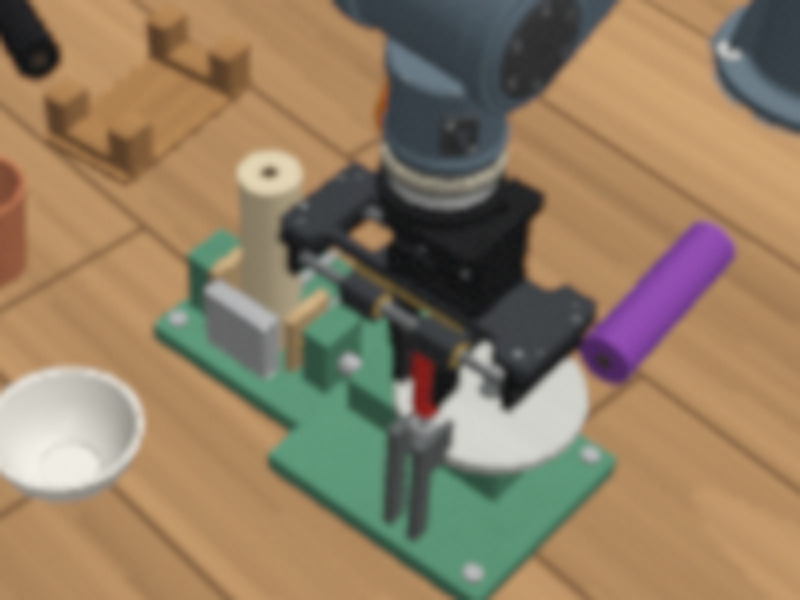

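The red handle now stands upright over the hinge (crop 425,385) and the force is low. Cranking clockwise, a quarter turn first.

```bash
python3 -m handwheel '[[-0.004,0.042,0,0],[-0.015,0.082,0,0],[-0.032,0.12,0,0],[-0.056,0.154,0,0],[-0.086,0.184,0,0],[-0.12,0.208,0,0],[-0.158,0.226,0,0],[-0.198,0.236,0,0],[-0.24,0.24,0,0],[-0.24,0.24,0,0]]' 0 22
python3 - <<'E'
from h import *
x=np.load("clamp.npy");a=x[2];w=np.array([x[0]-.01*np.cos(a)-.19*np.sin(a),x[1]-.01*np.sin(a)+.19*np.cos(a)])
d=robot.get_obs()["position"][:2]-w;print(np.linalg.norm(d),np.degrees(a-np.arctan2(d[1],d[0])))
E
```

```text
time: 18.73
position: [0.572, 0.0438, 0.1596]
tool_rot: [0.998, 0.058, -0.002, -0.002]
ft_force: [-2.7, 5.0, 7.0]
grip_width: 0.0216
grip_force: 22.0
0.07129473539393988 92.23941116123639
```

```bash
python3 -m handwheel '[[-0.042,-0.004,0,0],[-0.082,-0.015,0,0],[-0.12,-0.032,0,0],[-0.154,-0.056,0,0],[-0.184,-0.086,0,0],[-0.208,-0.12,0,0],[-0.226,-0.158,0,0],[-0.236,-0.198,0,0],[-0.24,-0.24,0,0],[-0.236,-0.282,0,0],[-0.226,-0.322,0,0],[-0.208,-0.36,0,0],[-0.184,-0.394,0,0],[-0.154,-0.424,0,0],[-0.12,-0.448,0,0],[-0.082,-0.466,0,0],[-0.042,-0.476,0,0],[0,-0.48,0,0]]'
cat > ang.py <<'E'
from h import *
x=np.load("clamp.npy");a=x[2];w=np.array([x[0]-.01*np.cos(a)-.19*np.sin(a),x[1]-.01*np.sin(a)+.19*np.cos(a)])
d=robot.get_obs()["position"][:2]-w;print(np.linalg.norm(d),np.degrees(a-np.arctan2(d[1],d[0]))%360)
E
python3 ang.py
python3 -m handwheel '[[0.042,0.004,0,0],[0.082,0.015,0,0],[0.12,0.032,0,0],[0.154,0.056,0,0],[0.184,0.086,0,0],[0.208,0.12,0,0],[0.226,0.158,0,0],[0.236,0.198,0,0],[0.24,0.24,0,0],[0.236,0.282,0,0],[0.226,0.322,0,0],[0.208,0.36,0,0],[0.184,0.394,0,0],[0.154,0.424,0,0],[0.12,0.448,0,0],[0.082,0.466,0,0],[0.042,0.476,0,0],[0,0.48,0,0]]'
python3 ang.py
```

```text
time: 20.23
position: [0.5562, 0.187, 0.1595]
tool_rot: [0.998, 0.06, -0.002, -0.0]
ft_force: [-2.4, 1.5, 10.1]
grip_width: 0.021
grip_force: 22.1
0.07281384486450883 268.8328442028012
time: 21.73
position: [0.5747, 0.044, 0.1596]
tool_rot: [0.998, 0.059, 0.0, -0.001]
ft_force: [2.3, 5.2, 7.9]
grip_width: 0.021
grip_force: 22.0
0.07135635749653846 90.0284073154296
```

```bash
python3 -m handwheel '[[-0.021,-0.001,0,0],[-0.042,-0.004,0,0],[-0.062,-0.008,0,0],[-0.082,-0.015,0,0],[-0.101,-0.022,0,0],[-0.12,-0.032,0,0],[-0.138,-0.043,0,0],[-0.154,-0.056,0,0],[-0.17,-0.07,0,0],[-0.184,-0.086,0,0],[-0.197,-0.102,0,0],[-0.208,-0.12,0,0],[-0.218,-0.139,0,0],[-0.226,-0.158,0,0],[-0.232,-0.178,0,0],[-0.236,-0.198,0,0],[-0.236,-0.198,0,0],[-0.236,-0.198,0,0]]'
python3 ang.py
python3 -m handwheel '[[0,0,0,0],[0,0,0,0],[0,0,0,0],[0,0,0,0],[0,0,0,0],[0,0,0,0],[0,0,-0.1,0],[0,0,-0.2,0],[0,0,-0.3,0],[0,0,-0.4,0],[0,0.05,-0.45,0],[-0.1,0.05,-0.45,0],[-0.2,0.05,-0.45,0],[-0.3,0.05,-0.45,0],[-0.3,0.05,-0.45,0]]' 60
python3 -c "
from h import *
c=vision.camera('scene');save(c,'s8.png',(180,330,240,440),4)"
```

```text
time: 23.23
position: [0.4996, 0.0946, 0.1596]
tool_rot: [0.998, 0.059, 0.002, -0.0]
ft_force: [3.8, 1.1, 5.7]
grip_width: 0.0214
grip_force: 22.0
0.06969794001838266 169.8590038067143
time: 24.48
position: [0.4027, 0.0688, 0.2928]
tool_rot: [0.998, 0.059, -0.004, -0.001]
ft_force: [-0.6, 0.1, -0.5]
grip_width: 0.0524
grip_force: 0.0
```

View pics/s8.png

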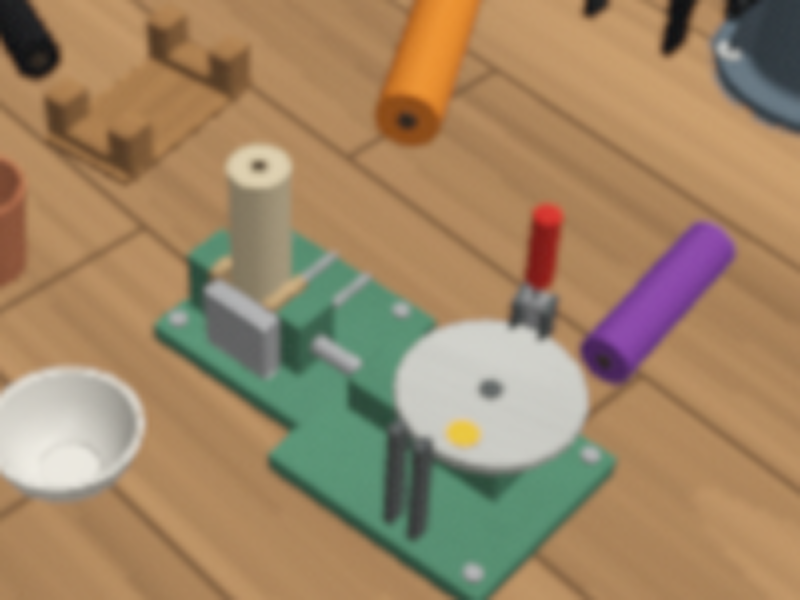

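The prop is clamped between the jaws, and the handle stands upright at crop (543,245). I'll check numerically that the prop is still at the stop and vertical.

```bash
python3 - <<'E'
from h import *
from scipy.optimize import least_squares
x=np.load("clamp.npy");a=x[2];f=lambda u,v,z:np.array([x[0]+np.cos(a)*u-np.sin(a)*v,x[1]+np.sin(a)*u+np.cos(a)*v,z])
def sil(c,p):
    T=np.array(c["cam_to_world"]);m=np.zeros((480*4,640*4),np.uint8)
    t=np.linspace(0,2*np.pi,60);P=[f(p[0]+.022*np.cos(k)+(p[2]if z>.1 else 0),p[1]+.022*np.sin(k)+(p[3]if z>.1 else 0),z) for z in(.02,.18) for k in t]
    q=np.array([proj(c,k) for k in P]);return q
def top(c,im):
    g=im.astype(int);m=((g[:,:,0]>150)&(g[:,:,0]-g[:,:,2]>12)&(g[:,:,0]-g[:,:,2]<70)).astype(np.uint8)
    return m
from scipy.spatial import ConvexHull
for n in ("scene","top"):
    c=vision.camera(n)
    e=proj(c,f(.008,-.011,.1))
    ds=[d for d in vision.outline_of(n,"prop") if np.linalg.norm(np.array(d["point"])[::-1]-e)<25]
    if not ds: print(n,"none");continue
    m=ds[0]["mask"];pts=np.argwhere(m)[:,::-1]
    q=sil(c,(.008,-.011,0,0))
    print(n,"mask x",pts[:,0].min(),pts[:,0].max(),"ymin",pts[:,1].min(),"| model x",q[:,0].min(),q[:,0].max(),"ymin",q[:,1].min())
    for r in range(pts[:,1].min()+6,pts[:,1].max(),6):
        k=pts[pts[:,1]==r,0];print(r,(k.min()+k.max())/2,end="; ")
    print("model axis",proj(c,f(.008,-.011,.18)),proj(c,f(.008,-.011,.02)),"per +5mm u",proj(c,f(.013,-.011,.18))-proj(c,f(.008,-.011,.18)))
    if n=="scene": print("earlier seen top at release matched", proj(c,f(.008,0,.18)))
E
```

```text
scene mask x 297 312 ymin 217 | model x 294.8986375723358 310.9441643322107 ymin 216.25656692741944
223 305.0; 229 305.0; 235 305.0; 241 305.0; 247 305.0; model axis [302.81877585 221.46325351] [303.67259314 260.95909515] per +5mm u [-1.22586776  0.89409047]
earlier seen top at release matched [305.73665478 223.23282824]
top mask x 323 338 ymin 204 | model x 322.6866163047683 338.9299693545352 ymin 202.98795456407237
210 331.0; 216 330.0; 222 330.0; model axis [331.05356277 210.73249336] [329.84045321 220.43096789] per +5mm u [-0.16552319 -1.7559176 ]
```

```bash
python3 -c "
from rig import job
print(job.hand_in())"
```

```text
the job is handed in; nothing more can be done
None
```

The job is handed in at about 25 s: the prop stands upright at the stop (to within the 1–3 mm the cameras resolve) and is clamped between the jaws, with the wheel cranked about 530° (roughly 5 mm of pad travel by calculation, not measured), the handle upright and the other pottery untouched.

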